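# Lock the spice shelf on its first rung and load it

### The arm

A 6-joint arm with a two-finger parallel gripper is mounted at the origin on a cart in front of the work surface, level with it; the furniture and walls round the work are solid. World frame = base frame: x ahead of the robot, y to its left, z up, the work surface at z = 0. Lengths are in m, angles in rad, forces in N, time in s.
With the tool pointing down it reaches from about 0.25 to 0.775 m from the base axis. Payload 4 kg.
Tool frame: the origin (TCP) lies at the very end of the fingers, on their centre line; the grasp point (between the pads) lies 19 mm behind it; z points along the fingers, y is the line along which they close (so a half turn about z gives the same grasp; the last joint's range is limited). The gripper opens to 94 mm and grips with 3 to 60 N. Pads are 16 mm wide; open, the fingers measure 119 mm over their backs; the gripper's body (75 mm by 177 mm) begins 78 mm behind the grasp point.
Start: joints at [1.223, 0.087, 1.371, -0, 1.684, -0.103], TCP at [0.133, 0.534, 0.206] pointing down, gripper open.
Joint ranges: [-3.1, 3.1], [-0.76, 2.03], [0.27, 2.55], [-1.08, 4.22], [0.17, 2.65], [-2.57, 2.57]. Speed limits (rad/s): [2.79, 2.79, 3.14, 3.14, 3.14, 3.14].

### API

Orientations are given as a unit quaternion [w, x, y, z].
In Python, from workcell import ctrl, vision, order gives the robot as it stands.
- The arm moves only by the tool send_rows, never from a script. Its argument "increments" is a list of rows, each a list of 7 numbers: the turn, a rotation vector about the tool's x, y, z each as a share of 8 degrees, from -1 to 1, then the shift along the tool's x, y, z each as a share of 0.025 m, from -1 to 1, then the opening, from 0 (shut) to 1 (fully open). In form: [[ax, ay, az, dx, dy, dz, fingers], ...]. A call has 1 to 10 rows; each row shifts and turns the commanded pose from where the row before left it, along the tool's axes as they then stand; what a row does not reach is not made up. A row lasts 1/8 s, in which the tool goes at most 62.5 mm and 10.7 degrees, less where a joint would pass 70% of its speed; a pose out of reach is approached as far as the arm can. A call with a number of a shift or a turn outside -1 to 1 is refused whole. A call with a gripper value outside its range is refused whole. The fingers move at their own pace and stop on an object; "grip_force" is the grip in N (left out, the last holds). Time passes only in rows, so rows that do not move let the fingers close. It gives the time, the measured TCP pose, the force, the opening and the grip force at its end, in the units of the state.
- ctrl.observe(): the state, without advancing time (a new reading comes with each control period).
- vision.capture(name): name is "scene" or "top" or "wrist"; returns the picture (480x640x3 uint8, red, green, blue); there is no depth.
- vision.camera_model(name): a dict with "fx", "fy", "cx", "cy" (pixels), "cam_to_world" (4x4, takes a point from camera to world coordinates); the wrist camera has in their place "T_tool_cam" (4x4, takes a point from camera to tool coordinates, whose origin is the TCP and whose axes are the flange's). Camera axes: x right, y down, z forward; pixel columns grow to the right and rows downward; lengths in m; the calibration is good to about 2 mm. The wrist camera is an equidistant fisheye: a pixel r from the principal point sees the ray r / f radians off the axis. A picture is of the moment at which its call begins: read the wrist's pose just before it. camera_model takes no time and is no camera call.
- order.hand_in(): hands the job in; it is judged then, once.
The state is a dict: "time": time; "joint_pos": joint angles; "qd": joint speeds; "joint_efforts": joint torques, N m; "tcp_pos": TCP position; "tcp_rot": TCP orientation; "ft_force": force on the tool from outside, world axes, zero at the start; "wrist_torque": the same for the moment, N m; "grip_width": finger opening in m; "grasp_force": force on a finger pad.
Only numpy, scipy, OpenCV 4.12 (cv2) and the standard library are available. Lean on these libraries where they do the work, as an engineer would, in place of code of your own. Each camera call takes 0.05 s, during which the arm holds its last target. There are 200 camera calls.

### The job

The spice shelf has slid to the bottom of its stand: lift it by its upright black grip until the red gravity pawl has clicked past the first (lower) rung, then lower it gently until the pawl seats on that rung, and let go so that the pawl carries the shelf. Do not press the seated pawl down hard or let the shelf drop. Then stand the black-capped spice jar upright on the shelf, anywhere inside its rim, without disturbing the other things.

Things in the scene. Friction and masses are not known exactly. Their poses are not given: they have to be found in the camera images.
- stand: Fixed stand: dark base plate 185 x 170 x 12 mm, two upright aluminium rails (top at 274 mm) 80 mm behind the origin. Origin on the worktop below the shelf; +x points from the grip to the rails, z up. Between the rails two steel rungs (8 mm thick, along y), 78 mm apart, are clamped at a height that is not measured: lower rung's centre 119 to 151 mm above the worktop.
- shelf: Wooden tray that slides only up and down on the rails (0.8 to 1.05 kg, 1.5 N friction; falls when let go unless the pawl sits on a rung). Origin and axes coincide with the stand's when at the bottom and rise with the shelf. Tray floor 70 mm above this origin, x -65 to +60 mm, 160 mm wide (y), rim 10 mm high and 6 mm thick at front and sides.
- shelf_height (a joint): Height of the shelf above its bottom stop, 0 to 0.13 m; starts at 0. It seats somewhere from 0.031 to 0.064 (hidden rung height). Rising, the pawl first touches the lower rung about 15 mm below the seating height, has clicked past about 18 mm above it, and would touch the upper rung 63 mm above it.
- grip (a point): Point to hold on the black grip in front of the tray, an upright blade 16 mm thick (y), 36 mm long (x), that stands 32 mm tall on a flat black finger guard (46 mm wide, 6 mm thick). The point lies in the blade's middle, 10 mm below its top and 22 mm above the guard; nothing else beside or above it. Moves with the shelf; axes as the shelf's.
- tray (a point): Point on the tray floor (top face), in the free middle of the tray, 12 mm in front of the shelf's origin. Free floor: 47 mm to the front rim, 74 mm to either side rim, 31 mm back to the tail of the pawl. Axes as the shelf's.
- pawl: Red gravity pawl on a pivot at the back of the tray (origin: the pivot, 95 mm above and 50 mm behind the shelf's origin). Nose, 7 mm thick, reaches 36 mm back over the rungs; the weighted tail, 18 mm thick, 31 mm forward over the tray. Pressing it onto a rung with over 22 N is too hard.
- pawl_swing (a joint): Swing of the pawl, rad: 0 = nose level, against its stop (it cannot go up further, so it can carry the shelf); grows to about 0.8 as a rung pushes the nose down while the shelf rises; falls back to 0 by its weight.
- jar_black: Spice jar with the black cap (to be put on the shelf), round, 41 mm in diameter and 105 mm tall, 0.08 to 0.15 kg. Origin: centre of its underside, z up.
- jar_red: Spice jar with the red cap, same size and origin. Bystander: leave it.
- tomato: Red tomato 75 mm wide, 79 mm tall, origin under its middle. Bystander: leave it.
Mind the look-alikes: they are no part of the job. Leave any orange or yellow look-alike of the jar_black alone.

How it is judged:
On the way, in this order (a step that is already met when the one before it is completed fails the run):
1. the shelf rises and the lower rung swings the pawl's nose down (value of joint pawl_swing above 0.35 rad), for 0.02 s.
2. the pawl is back level, sits on the lower rung and carries the shelf, and the shelf's grip is let go (value of joint pawl_swing below 0.12 rad and contact force between pawl and anything else above 4 N and value of joint shelf_height between 0.026 and 0.07 m and contact force between the fingers and shelf below 0.2 N and linear speed of shelf below 0.02 m/s), for 0.2 s.
At the end, for the whole second after the job is handed in: The pawl is level (within 0.12 rad) and carries the shelf (at least 4 N) on the lower rung (shelf height 26 to 70 mm); the black-capped jar stands upright (within 0.12 rad), at rest, on the tray floor inside the rim (value of joint pawl_swing below 0.12 rad and contact force between pawl and anything else above 4 N and value of joint shelf_height between 0.026 and 0.07 m and z of jar_black in the frame of tray between -0.005 and 0.006 m and x of jar_black in the frame of tray between -0.05 and 0.06 m and y of jar_black in the frame of tray between -0.074 and 0.074 m and angle between jar_black's own z axis and vertical below 0.12 rad and linear speed of each of jar_black, shelf below 0.02 m/s); the robot touches nothing.
It fails at once if the pawl is pressed onto a rung (or by anything else) with more than 22 N (contact force between pawl and anything else above 22 N).
It fails at once if the shelf drops (moves down faster than 0.17 m/s) (velocity of joint shelf_height below -0.17 m/s).
It fails at once if the red-capped jar is moved more than 30 mm (distance of jar_red from where it was at the start of the episode above 0.03 m).
It fails at once if the tomato is moved more than 30 mm (distance of tomato from where it was at the start of the episode above 0.03 m).
It also fails if it takes over 64 s, if anything falls off the work surface, if the arm or the gripper's body presses on something with over 40 N, if the wrist force passes 120 N, or if a joint passes its speed limit or range.

## Working session

There is one attempt and no reset: what is moved stays moved. The work goes in short steps, Python scripts to look and compute and a tool call to move; the robot and the scene stay as the last step left them, time stands still between calls to the robot, and variables do not carry over. Pictures are saved under pics/ and viewed, at most 10 in all, crops included, and the job is handed in when it is done.

Besides the shell and the picture viewer there is one more tool, called after "Emit:" as name(argument=value, ...) on one line, values as JSON. send_rows: Moves the arm, as the interface text tells. Its arguments: {"type":"object","properties":{"increments":{"type":"array","items":{"type":"array","items":{"type":"number","minimum":-1,"maximum":1}}},"grip_force":{"type":"number"}},"required":["increments"]}

```bash
mkdir -p pics; python3 - <<'E'
from workcell import ctrl, vision
import cv2, numpy as np
s=ctrl.observe(); print(s)
for n in ("scene","top"):
    im=vision.capture(n); cv2.imwrite(f"pics/{n}0.png",im[:,:,::-1])
    m=vision.camera_model(n); print(n,m)
print(vision.camera_model("wrist"))
E
```

```text
{'time': 0.0, 'joint_pos': array([ 1.22287888e+00,  8.79321897e-02,  1.37221918e+00, -2.16299751e-05,
        1.68361053e+00, -1.03103075e-01]), 'qd': array([-0.00185349, -0.00064945,  0.00033544,  0.00048559, -0.00140691,
        0.00039987]), 'joint_efforts': array([-1.40346879e-04, -3.40181959e+01, -3.02426291e+01,  7.18217622e-02,
        3.28514480e-02, -1.46993616e-04]), 'tcp_pos': array([0.13313369, 0.5330821 , 0.20433445]), 'tcp_rot': array([-2.32049989e-04,  1.22102857e-01,  9.92516859e-01, -1.05956223e-03]), 'ft_force': array([ 0.42956112, -0.06477061,  0.3186804 ]), 'wrist_torque': array([-0.00241637, -0.04604187,  0.01075085]), 'grasp_force': 0.0, 'grip_width': 0.0938284490029962}
scene {'fx': 581.4376103286965, 'fy': 581.4376103286965, 'cx': 323.93961635492843, 'cy': 227.90864471467916, 'cam_to_world': array([[-0.8911395 , -0.33406383,  0.30703704,  0.05006445],
       [-0.45335788,  0.68295461, -0.57274744,  0.93047994],
       [-0.01835816, -0.64959553, -0.7600583 ,  1.27799429],
       [ 0.        ,  0.        ,  0.        ,  1.        ]])}
top {'fx': 471.3801708376416, 'fy': 471.3801708376416, 'cx': 311.8787846281091, 'cy': 241.97414438759327, 'cam_to_world': array([[ 0.0023901 , -0.99746434,  0.07112791,  0.44126678],
       [-0.99998237, -0.00199731,  0.0055928 ,  0.0050901 ],
       [-0.00543655, -0.07114002, -0.99745152,  1.17342431],
       [ 0.        ,  0.        ,  0.        ,  1.        ]])}
{'fx': 371.64829954431775, 'fy': 371.64829954431775, 'cx': 320.2302127732936, 'cy': 236.97646859600096, 'T_tool_cam': array([[-3.43372483e-04, -9.57792689e-01, -2.87459645e-01,
         8.42151852e-02],
       [ 9.99999931e-01, -3.69394192e-04,  3.62854288e-05,
         3.57625234e-04],
       [-1.40939842e-04, -2.87459613e-01,  9.57792750e-01,
        -1.80171650e-01],
       [ 0.00000000e+00,  0.00000000e+00,  0.00000000e+00,
         1.00000000e+00]])}
```

View pics/scene0.png

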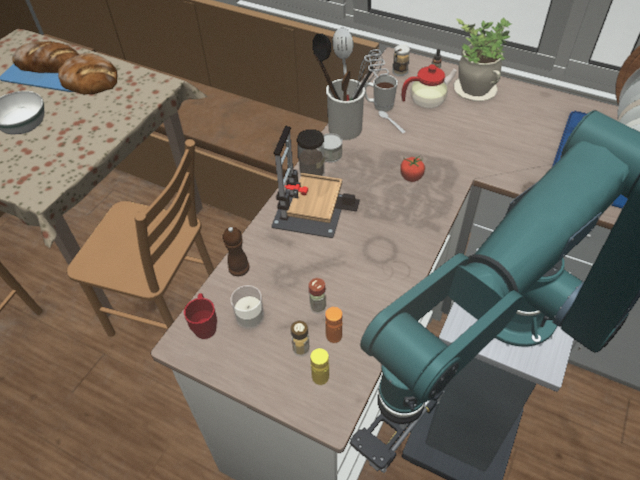

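View pics/top0.png

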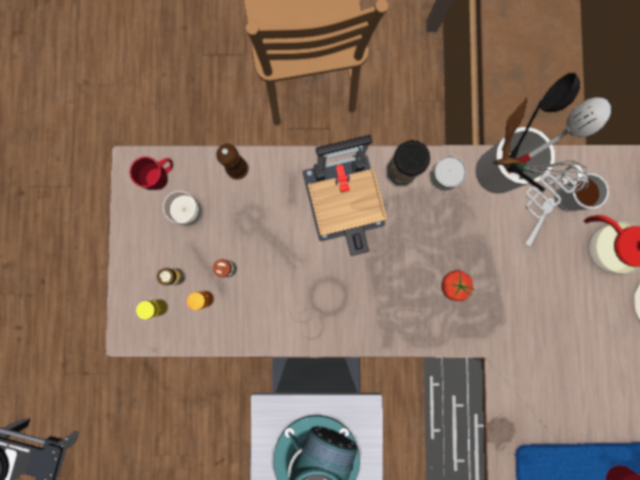

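```bash
python3 - <<'E'
import cv2, numpy as np
a=cv2.imread("pics/scene0.png");b=cv2.imread("pics/top0.png")
r=lambda i,x,y,w,h,f:cv2.resize(i[y:y+h,x:x+w],(w*f,h*f),interpolation=cv2.INTER_CUBIC)
o=np.vstack([np.hstack([r(a,265,120,100,120,4)[:, :400],r(b,300,130,100,120,4)]),
 np.hstack([r(a,280,270,80,24,5)*0,r(a,280,270,80,24,5)*0])])[:480]
j=np.hstack([r(a,270,270,100,120,4),r(b,130,225,100,120,4)])
cv2.imwrite("pics/c1.png",o);cv2.imwrite("pics/c2.png",j)
E
```

```text
(no output)
```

View pics/c1.png

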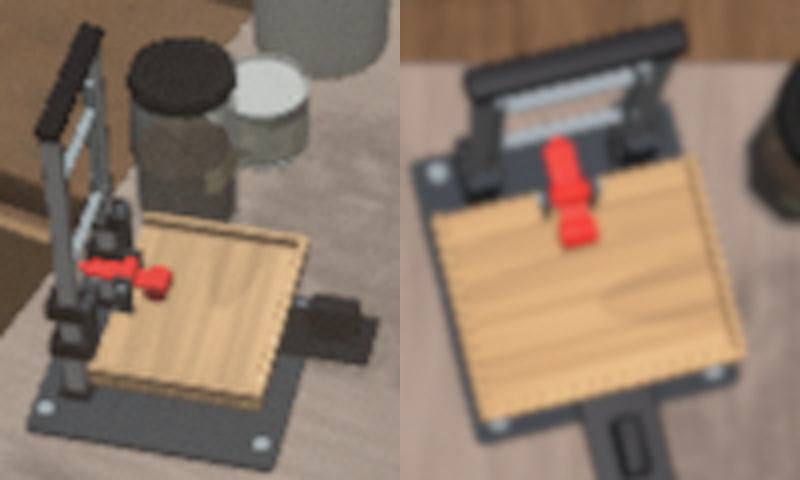

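View pics/c2.png

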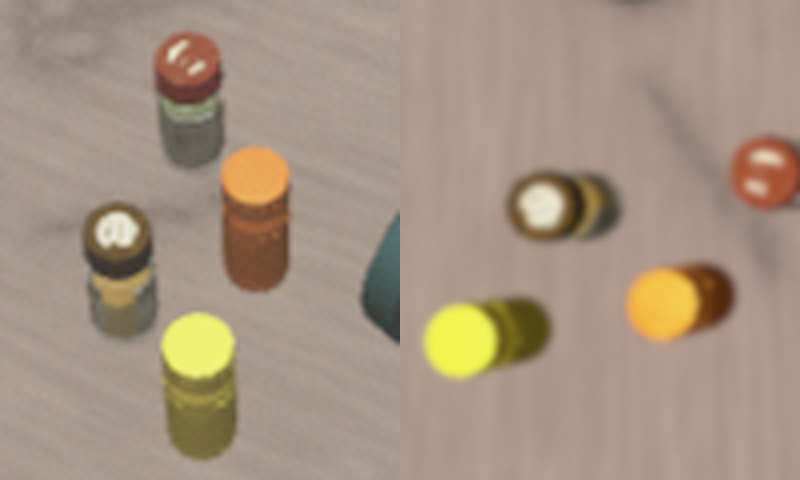

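Black-capped jar: scene (299,328) and top (166,276), black cap with a white label. It could be mistaken for the red-capped jar (317,292), orange (334,324), yellow (320,366), the sill jar (401,57), the dark canister (310,147) or the mill (232,250). The description fits (299,328). The tray is at top (347,202) and the grip blade at top (358,242).

```bash
cat > h.py <<'E'
import numpy as np, cv2
from scipy.spatial.transform import Rotation as R
from workcell import ctrl, vision
def ray(n,u,v,pose=None):
    m=vision.camera_model(n); p=np.array([(u-m["cx"])/m["fx"],(v-m["cy"])/m["fy"]])
    if n=="wrist":
        r=np.hypot(*p); d=np.r_[p/r*np.sin(r),np.cos(r)] if r>0 else np.array([0,0,1.])
        T=pose@m["T_tool_cam"]
    else: d=np.r_[p,1]; T=m["cam_to_world"]
    d=T[:3,:3]@d; return T[:3,3],d/np.linalg.norm(d)
def plane(n,u,v,z,pose=None):
    o,d=ray(n,u,v,pose); return o+d*(z-o[2])/d[2]
def tri(a,b):
    A=np.zeros((3,3));y=np.zeros(3)
    for o,d in (a,b): P=np.eye(3)-np.outer(d,d);A+=P;y+=P@o
    x=np.linalg.solve(A,y); return x,[np.linalg.norm(np.cross(x-o,d)) for o,d in (a,b)]
def pose(s=None):
    s=s or ctrl.observe(); T=np.eye(4); q=s["tcp_rot"]; T[:3,:3]=R.from_quat(np.r_[q[1:],q[0]]).as_matrix(); T[:3,3]=s["tcp_pos"]; return T
def pix(p,pose):
    m=vision.camera_model("wrist"); c=np.linalg.inv(pose@m["T_tool_cam"])@np.r_[p,1]
    t=np.arctan2(np.hypot(c[0],c[1]),c[2]); k=c[:2]/np.hypot(c[0],c[1])*t*m["fx"]
    return k+[m["cx"],m["cy"]]
E
python3 - <<'E'
from h import *
np.set_printoptions(precision=4,suppress=True)
C=[plane("top",u,v,.08) for u,v in [(320,234.5),(385.5,218.8),(373.3,169.5),(308.75,183)]]
for c in C: print(c)
print([np.linalg.norm(C[i]-C[i-1]) for i in range(4)])
x=C[3]-C[0]+C[2]-C[1]; print("yaw",np.arctan2(x[1],x[0])); w=C[1]-C[0]; print(np.arctan2(-w[0],w[1])+np.pi, np.arctan2(w[0],-w[1]))
print("jar",plane("top",166.2,276.5,.105),tri(ray("top",166.2,276.5),ray("scene",299.3,327.5)))
for z in (.08,.1,.12): print("grip",z,plane("top",357.7,242,z))
print("grip tri",tri(ray("top",357.7,242),ray("scene",265+337/4,120+307/4)))
print("red",plane("top",222.5,268,.105),"yel",plane("top",146,310,.105),"or",plane("top",196,301,.105))
im=cv2.imread("pics/top0.png")
E
```

```text
[ 0.5367 -0.0076  0.08  ]
[ 0.5738 -0.1603  0.08  ]
[ 0.6902 -0.1327  0.08  ]
[0.658  0.0189 0.08  ]
[np.float64(0.12411244174596611), np.float64(0.15710164896627601), np.float64(0.11972372258604606), np.float64(0.15498572276003894)]
yaw 0.2240117104149335
0.237981670487033 0.237981670487033
jar [0.4384 0.3408 0.105 ] (array([0.4383, 0.3413, 0.1031]), [np.float64(0.00011631496279758902), np.float64(0.00011631496279772787)])
grip 0.08 [ 0.5194 -0.0953  0.08  ]
grip 0.1 [ 0.518  -0.0934  0.1   ]
grip 0.12 [ 0.5165 -0.0916  0.12  ]
grip tri (array([ 0.5174, -0.0943,  0.0948]), [np.float64(0.0010490530746165238), np.float64(0.0010490530746164943)])
red [0.4579 0.2135 0.105 ] yel [0.363  0.3845 0.105 ] or [0.3835 0.2721 0.105 ]
```

Emit:
send_rows(increments=[[0, 0, -0.85, 0, -0.5, 0, 1], [0, 0, -0.85, 0, -0.5, 0, 1], [0, 0, -0.85, 0, -0.5, 0, 1], [0, 0, -0.85, 0, -0.5, 0, 1]])

```text
time: 0.6
tcp_pos: [0.1298, 0.4834, 0.2049]
tcp_rot: [-0.0, -0.117, 0.993, -0.001]
ft_force: [-0.1, 0.0, -0.1]
grip_width: 0.094
grasp_force: 0.0
```

Emit:
send_rows(increments=[[0, 0, 0, -0.33, -0.95, 0, 1], [0, 0, 0, -0.33, -0.95, 0, 1], [0, 0, 0, -0.33, -0.95, 0, 1], [0, 0, 0, -0.33, -0.95, 0, 1], [0, 0, 0, -0.33, -0.95, 0, 1], [0, 0, 0, -0.33, -0.95, 0, 1], [0, 0, 0, -0.33, -0.95, 0, 1], [0, 0, 0, -0.33, -0.95, 0, 1], [0, 0, 0, -0.33, -0.95, 0, 1], [0, 0, 0, -0.33, -0.95, 0, 1]])

```text
time: 1.85
tcp_pos: [0.2646, 0.2708, 0.205]
tcp_rot: [-0.0, -0.115, 0.993, -0.0]
ft_force: [0.8, -0.8, 0.0]
grip_width: 0.094
grasp_force: 0.0
```

Emit:
send_rows(increments=[[0, 0, 0, -0.33, -0.95, 0, 1], [0, 0, 0, -0.33, -0.95, 0, 1], [0, 0, 0, -0.33, -0.95, 0, 1], [0, 0, 0, -0.33, -0.95, 0, 1], [0, 0, 0, -0.33, -0.95, 0, 1], [0, 0, 0, -0.33, -0.95, 0, 1], [0, 0, 0, -0.33, -0.95, 0, 1], [0, 0, 0, -0.33, -0.95, 0, 1], [0, 0, 0, -0.33, -0.95, 0, 1], [0, 0, 0, -0.33, -0.95, 0, 1]])

```text
time: 3.1
tcp_pos: [0.399, 0.0585, 0.205]
tcp_rot: [-0.0, -0.115, 0.993, 0.0]
ft_force: [0.6, -0.3, -0.4]
grip_width: 0.094
grasp_force: 0.0
```

Emit:
send_rows(increments=[[0, 0, 0, -0.4, -0.88, 0, 1], [0, 0, 0, -0.4, -0.88, 0, 1], [0, 0, 0, -0.4, -0.88, 0, 1], [0, 0, 0, -0.4, -0.88, 0, 1], [0, 0, 0, -0.4, -0.88, 0, 1], [0, 0, 0, -0.4, -0.88, 0, 1], [0, 0, 0, -0.4, -0.88, 0, 1], [0, 0, 0, -0.4, -0.88, 0, 1], [0, 0, 0, 0, 0, 0, 1], [0, 0, 0, 0, 0, 0, 1]])

```text
time: 4.35
tcp_pos: [0.5167, -0.0936, 0.2052]
tcp_rot: [-0.0, -0.115, 0.993, 0.0]
ft_force: [0.8, -0.5, -0.3]
grip_width: 0.0938
grasp_force: 0.0
```

```bash
python3 - <<'E'
from h import *
s=ctrl.observe(); print(s["tcp_pos"],s["tcp_rot"],s["joint_pos"])
np.savez("p1.npz",T=pose(s)); im=vision.capture("wrist"); cv2.imwrite("pics/w1.png",im[:,:,::-1])
E
```

```text
[ 0.51669138 -0.09362537  0.2052362 ] [-3.54290294e-04 -1.14721447e-01  9.93397555e-01  4.03158776e-04] [-2.87566238e-01  3.24285034e-02  1.42889706e+00  4.67121502e-04
  1.68123490e+00 -2.08826052e+00]
```

View pics/w1.png

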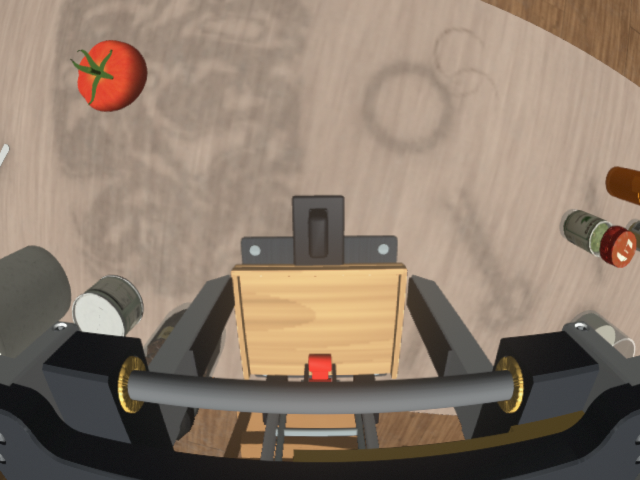

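The wrist view shows the grip blade at (318,232) on its guard (293–343 × 196–265), the tray centred at (320,322) and the red tail at (320,365). The shelf is almost square to the tool.

```bash
python3 - <<'E'
from h import *
np.set_printoptions(precision=4,suppress=True)
T=np.load("p1.npz")["T"]; im=cv2.imread("pics/w1.png"); g=cv2.cvtColor(im,cv2.COLOR_BGR2GRAY)
print(g[192:268:2,318]); print(g[230,286:350]); print(g[215,286:350])
f=[plane("wrist",u,v,.08,T) for u,v in [(233,268),(408,265)]]; w=f[1]-f[0]; print("front",f,np.linalg.norm(w),"yaw",np.arctan2(-w[0],w[1]))
print("guard w", np.linalg.norm(plane("wrist",293,215,.063,T)-plane("wrist",343.5,215,.063,T)))
for z in(.085,.095): print(plane("wrist",318.3,232,z,T))
inv=np.linalg.inv(T)
print("tool frame", inv@np.r_[plane("wrist",318.3,232,.095,T),1])
print(tri(ray("wrist",318.3,232,T),ray("scene",265+337/4,120+307/4)),tri(ray("wrist",318.3,232,T),ray("top",357.7,242)))
E
```

```text
[164 147  61  85  92  91  90  90  63  48  48  48  50  56  68  80  79  81
  80  80  80  80  79  78  78  76  75  74  73  74  71  70  65  73  79  78
  85 126]
[137 135 136 135 137 134 105  73  68  77  81  83  82  82  81  83  83  82
  83  82  82  77  64  54  58  62  67  72  73  75  77  79  80  81  83  83
  83  79  70  60  56  57  73  83  84  84  84  85  84  84  84  84  84  85
  84  81  73  79 122 166 172 173 170 170]
[148 147 144 139 135 131  92  69  77  85  87  85  87  86  86  86  87  86
  86  87  87  86  75  54  48  47  48  48  47  46  47  48  47  47  47  47
  48  47  47  47  50  67  81  88  88  88  88  88  88  89  89  89  89  88
  89  86  78  79 113 158 162 164 167 169]
front [array([ 0.5701, -0.1612,  0.08  ]), array([ 0.5316, -0.0088,  0.08  ])] 0.15716309145614207 yaw 0.24747699821574412
guard w 0.04506459664540394
[ 0.5186 -0.0944  0.085 ]
[ 0.5158 -0.095   0.095 ]
tool frame [ 0.0011 -0.0012  0.1102  1.    ]
(array([ 0.5162, -0.0949,  0.0945]), [np.float64(0.00025658884312463676), np.float64(0.00025658884312476665)]) (array([ 0.5189, -0.0946,  0.0847]), [np.float64(0.0003048706750856039), np.float64(0.00030487067508566527)])
```

```bash
python3 - <<'E'
from h import *
np.set_printoptions(precision=4,suppress=True)
T=np.load("p1.npz")["T"];inv=np.linalg.inv(T)
for z in (.085,.09,.095,.10,.105):
  a=plane("wrist",318.3,219.5,z,T);b=plane("wrist",318.3,257,z,T)
  l=plane("wrist",308.8,232,z,T);r=plane("wrist",327.2,232,z,T)
  print(z,np.linalg.norm(a-b),np.linalg.norm(l-r),inv@np.r_[(a+b)/2,1],a[:2],plane("wrist",318.3,208,z-.032,T)[:2])
print(tri(ray("wrist",318.3,238,T),ray("scene",265+337/4,120+304/4)))
E
```

```text
0.085 0.0331425171314778 0.015471100680166614 [-0.0075 -0.0013  0.1202  1.    ] [ 0.5081 -0.0968] [ 0.5053 -0.0976]
0.09 0.032590984850097884 0.01521364252091631 [-0.006  -0.0013  0.1152  1.    ] [ 0.5068 -0.0971] [ 0.5042 -0.0978]
0.095 0.03203945256871786 0.014956184361665993 [-0.0045 -0.0012  0.1102  1.    ] [ 0.5056 -0.0974] [ 0.5032 -0.098 ]
0.1 0.03148792028733784 0.014698726202415703 [-0.0029 -0.0012  0.1052  1.    ] [ 0.5044 -0.0976] [ 0.5021 -0.0983]
0.105 0.03093638800595782 0.014441268043165386 [-0.0014 -0.0012  0.1002  1.    ] [ 0.5032 -0.0979] [ 0.5011 -0.0985]
(array([ 0.5179, -0.0943,  0.0986]), [np.float64(0.0017110174503875025), np.float64(0.001711017450387515)])
```

Emit:
send_rows(increments=[[0, 0, -0.1, -0.2, -0.05, 0.79, 1], [0, 0, 0, 0, 0, 0.79, 1], [0, 0, 0, 0, 0, 0.79, 1], [0, 0, 0, 0, 0, 0.79, 1], [0, 0, 0, 0, 0, 0.79, 1], [0, 0, 0, 0, 0, 0.79, 1], [0, 0, 0, 0, 0, 0.79, 1], [0, 0, 0, 0, 0, 0, 1]])

```text
time: 5.4
tcp_pos: [0.5204, -0.0928, 0.0657]
tcp_rot: [-0.002, -0.122, 0.993, 0.001]
ft_force: [1.0, 0.0, 0.7]
grip_width: 0.0939
grasp_force: 0.0
```

Emit:
send_rows(increments=[[0, 0, 0, 0, 0, 0, 0], [0, 0, 0, 0, 0, 0, 0], [0, 0, 0, 0, 0, 0, 0], [0, 0, 0, 0, 0, 0, 0], [0, 0, 0, 0, 0, 0, 0], [0, 0, 0, 0, 0, 0, 0]], grip_force=45)

```text
time: 6.15
tcp_pos: [0.5222, -0.094, 0.0673]
tcp_rot: [0.0, -0.122, 0.993, 0.0]
ft_force: [-0.1, 0.7, 0.6]
grip_width: 0.0373
grasp_force: 0.2
```

```bash
python3 - <<'E'
from h import *
print(ctrl.observe())
a=vision.capture("scene")[:,:,::-1]; b=vision.capture("wrist")[:,:,::-1]
r=lambda i,x,y,w,h,f:cv2.resize(i[y:y+h,x:x+w],(w*f,h*f),interpolation=cv2.INTER_CUBIC)
cv2.imwrite("pics/g1.png",np.hstack([r(a,265,120,100,120,4),r(b,270,190,100,120,4)]))
E
```

```text
{'time': 6.15, 'joint_pos': array([-2.85065453e-01,  1.13223860e-01,  1.62120709e+00,  1.06453811e-04,
        1.40697512e+00, -2.09965516e+00]), 'qd': array([ 0.00058476,  0.00032425,  0.00049882,  0.00032586,  0.00040848,
       -0.00047511]), 'joint_efforts': array([-3.38364705e-03, -3.29159188e+01, -2.80859989e+01, -5.32196963e-02,
        5.51085302e-02, -6.63253081e-05]), 'tcp_pos': array([ 0.52215204, -0.09399629,  0.06731516]), 'tcp_rot': array([ 1.06458646e-04, -1.21586431e-01,  9.92580842e-01,  1.12993063e-05]), 'ft_force': array([-0.08802129,  0.65344667,  0.6431826 ]), 'wrist_torque': array([0.00558116, 0.00909975, 0.00503051]), 'grasp_force': 0.23583497386425734, 'grip_width': 0.03729347579312518}
```

View pics/g1.png

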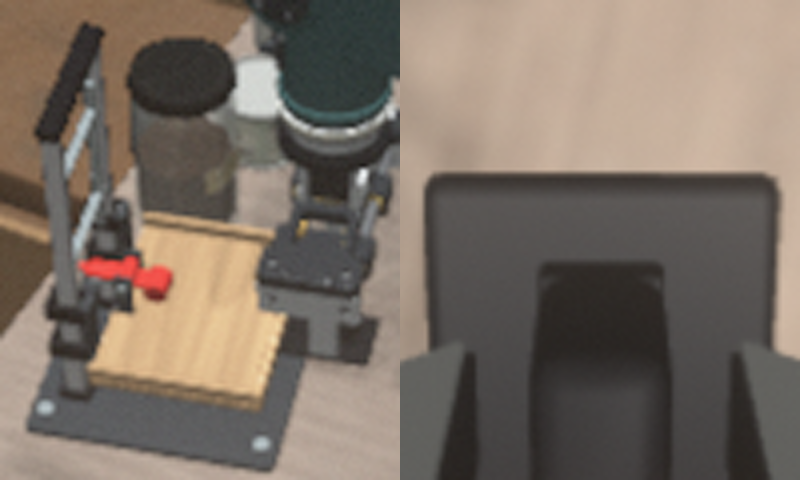

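Fingers straddle the blade evenly and are still closing; the pawl is level at about (297,190) in the scene view.

Emit:
send_rows(increments=[[0, 0, 0, 0, 0, 0, 0], [0, 0, 0, 0, 0, 0, 0], [0, 0, 0, 0, 0, 0, 0], [0, 0, 0, 0, 0, 0, 0], [0, 0, 0, 0, 0, 0, 0]])

```text
time: 6.88
tcp_pos: [0.5222, -0.0942, 0.0673]
tcp_rot: [0.0, -0.122, 0.993, -0.0]
ft_force: [1.2, -1.9, 0.5]
grip_width: 0.0158
grasp_force: 45.2
```

Emit:
send_rows(increments=[[0, 0, 0, 0, 0, -0.35, 0], [0, 0, 0, 0, 0, -0.35, 0], [0, 0, 0, 0, 0, -0.35, 0], [0, 0, 0, 0, 0, -0.35, 0], [0, 0, 0, 0, 0, -0.35, 0]])

```text
time: 7.5
tcp_pos: [0.5222, -0.0942, 0.1083]
tcp_rot: [-0.0, -0.122, 0.993, 0.0]
ft_force: [5.7, -2.5, -10.8]
grip_width: 0.0158
grasp_force: 45.0
```

Emit:
send_rows(increments=[[0, 0, 0, 0, 0, -0.35, 0], [0, 0, 0, 0, 0, -0.35, 0], [0, 0, 0, 0, 0, -0.35, 0], [0, 0, 0, 0, 0, -0.35, 0], [0, 0, 0, 0, 0, -0.35, 0], [0, 0, 0, 0, 0, 0, 0], [0, 0, 0, 0, 0, 0, 0]])

```text
time: 8.38
tcp_pos: [0.5222, -0.0941, 0.1532]
tcp_rot: [-0.0, -0.122, 0.993, -0.0]
ft_force: [5.2, -2.1, -9.1]
grip_width: 0.0158
grasp_force: 45.0
```

```bash
python3 - <<'E'
from h import *
s=ctrl.observe();print(s["tcp_pos"],s["ft_force"],s["grip_width"],s["grasp_force"])
a=vision.capture("scene")[:,:,::-1]
cv2.imwrite("pics/l1.png",cv2.resize(a[110:230,265:365],None,fx=5,fy=5,interpolation=cv2.INTER_CUBIC))
E
```

```text
[ 0.52217385 -0.09414917  0.15322761] [ 5.1898131  -2.05444279 -9.07721139] 0.015778134945090158 45.03597784729209
```

View pics/l1.png

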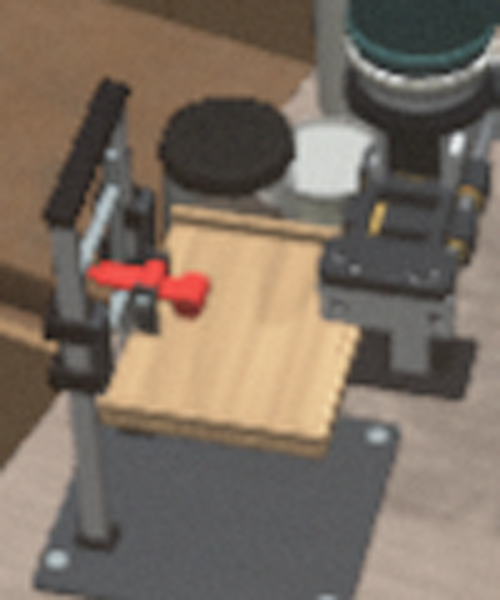

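Emit:
send_rows(increments=[[0, 0, 0, 0, 0, 0.2, 0], [0, 0, 0, 0, 0, 0.2, 0], [0, 0, 0, 0, 0, 0.2, 0], [0, 0, 0, 0, 0, 0, 0]])

```text
time: 8.93
tcp_pos: [0.5222, -0.0942, 0.1382]
tcp_rot: [-0.0, -0.122, 0.993, -0.0]
ft_force: [5.6, -3.7, -9.6]
grip_width: 0.0156
grasp_force: 45.0
```

```bash
python3 - <<'E'
from h import *
s=ctrl.observe();print(s["tcp_pos"],s["ft_force"])
x=np.array([.971,.238,0]);o0=np.array([.615,-.0697,0])+.08*x
for n,u,v in [("up",282,162.5),("up",288,146),("lo",284.5,181),("lo",290.7,168.7)]:
    o,d=ray("scene",u,v); p=o+d*((o0-o)@x)/(d@x); print(n,p,(p-o0)@[-.238,.971,0])
E
```

```text
[ 0.52217483 -0.09418364  0.13823206] [ 5.63523517 -3.70778101 -9.56666573]
up [ 0.68814222 -0.03214663  0.2080327 ] 0.019056471177116577
up [ 0.70280316 -0.0919608   0.21331322] -0.042512392791718624
lo [ 0.68942531 -0.03738143  0.13294461] 0.013668111272291799
lo [ 0.70436576 -0.09833596  0.1215172 ] -0.04907456543355012
```

Emit:
send_rows(increments=[[0, 0, 0, 0, 0, 0.16, 0], [0, 0, 0, 0, 0, 0.16, 0], [0, 0, 0, 0, 0, 0, 0]])

```text
time: 9.3
tcp_pos: [0.5222, -0.0942, 0.1305]
tcp_rot: [-0.0, -0.122, 0.993, -0.0]
ft_force: [4.4, -2.9, -8.7]
grip_width: 0.0158
grasp_force: 45.0
```

Emit:
send_rows(increments=[[0, 0, 0, 0, 0, 0.1, 0], [0, 0, 0, 0, 0, 0.06, 0], [0, 0, 0, 0, 0, 0, 0]])

```text
time: 9.68
tcp_pos: [0.5222, -0.0942, 0.1269]
tcp_rot: [0.0, -0.122, 0.993, -0.0]
ft_force: [4.4, -3.7, -8.3]
grip_width: 0.0152
grasp_force: 45.0
```

Emit:
send_rows(increments=[[0, 0, 0, 0, 0, 0.08, 0], [0, 0, 0, 0, 0, 0, 0]])

```text
time: 9.93
tcp_pos: [0.5222, -0.0942, 0.1249]
tcp_rot: [0.0, -0.122, 0.993, -0.0]
ft_force: [4.2, -3.1, -8.6]
grip_width: 0.0157
grasp_force: 45.1
```

Emit:
send_rows(increments=[[0, 0, 0, 0, 0, 0.08, 0], [0, 0, 0, 0, 0, 0, 0]])

```text
time: 10.18
tcp_pos: [0.5222, -0.0942, 0.1229]
tcp_rot: [0.0, -0.122, 0.993, -0.0]
ft_force: [4.0, -2.6, -8.5]
grip_width: 0.0156
grasp_force: 45.1
```

Emit:
send_rows(increments=[[0, 0, 0, 0, 0, 0.06, 0], [0, 0, 0, 0, 0, 0, 0]])

```text
time: 10.42
tcp_pos: [0.5222, -0.0942, 0.1215]
tcp_rot: [0.0, -0.122, 0.993, -0.0]
ft_force: [5.1, -3.0, -7.8]
grip_width: 0.0157
grasp_force: 45.1
```

Emit:
send_rows(increments=[[0, 0, 0, 0, 0, 0.06, 0], [0, 0, 0, 0, 0, 0, 0]])

```text
time: 10.68
tcp_pos: [0.5222, -0.0942, 0.12]
tcp_rot: [0.0, -0.122, 0.993, -0.0]
ft_force: [3.6, -3.6, -8.1]
grip_width: 0.0161
grasp_force: 45.1
```

Emit:
send_rows(increments=[[0, 0, 0, 0, 0, 0.04, 0], [0, 0, 0, 0, 0, 0, 0]])

```text
time: 10.92
tcp_pos: [0.5222, -0.0942, 0.1191]
tcp_rot: [0.0, -0.122, 0.993, -0.0]
ft_force: [4.1, -3.0, -8.2]
grip_width: 0.0157
grasp_force: 45.1
```

Emit:
send_rows(increments=[[0, 0, 0, 0, 0, 0.06, 0], [0, 0, 0, 0, 0, 0, 0]])

```text
time: 11.18
tcp_pos: [0.5222, -0.0942, 0.1175]
tcp_rot: [0.0, -0.122, 0.993, -0.0]
ft_force: [5.6, -3.3, -7.7]
grip_width: 0.0157
grasp_force: 45.1
```

Emit:
send_rows(increments=[[0, 0, 0, 0, 0, 0.05, 0], [0, 0, 0, 0, 0, 0, 0]])

```text
time: 11.42
tcp_pos: [0.5222, -0.0942, 0.1163]
tcp_rot: [0.0, -0.122, 0.993, -0.0]
ft_force: [3.8, -3.7, -6.9]
grip_width: 0.0159
grasp_force: 45.1
```

Emit:
send_rows(increments=[[0, 0, 0, 0, 0, 0.04, 0], [0, 0, 0, 0, 0, 0, 0]])

```text
time: 11.68
tcp_pos: [0.5222, -0.0942, 0.1153]
tcp_rot: [0.0, -0.122, 0.993, -0.0]
ft_force: [3.2, -3.0, -8.3]
grip_width: 0.0156
grasp_force: 45.1
```

Emit:
send_rows(increments=[[0, 0, 0, 0, 0, 0.05, 0], [0, 0, 0, 0, 0, 0, 0]])

```text
time: 11.92
tcp_pos: [0.5222, -0.0942, 0.114]
tcp_rot: [0.0, -0.122, 0.993, -0.0]
ft_force: [3.9, -2.7, -7.6]
grip_width: 0.0155
grasp_force: 45.1
```

Emit:
send_rows(increments=[[0, 0, 0, 0, 0, 0.04, 0], [0, 0, 0, 0, 0, 0, 0]])

```text
time: 12.18
tcp_pos: [0.5222, -0.0942, 0.1131]
tcp_rot: [0.0, -0.122, 0.993, -0.0]
ft_force: [4.2, -3.1, -7.4]
grip_width: 0.0156
grasp_force: 45.1
```

Emit:
send_rows(increments=[[0, 0, 0, 0, 0, 0.04, 0], [0, 0, 0, 0, 0, 0, 0]])

```text
time: 12.42
tcp_pos: [0.5222, -0.0942, 0.1125]
tcp_rot: [0.0, -0.122, 0.993, -0.0]
ft_force: [4.1, -4.1, -6.2]
grip_width: 0.0157
grasp_force: 45.1
```

Contact seems to be starting (z moved 0.6 instead of 1.0 mm and the load is falling).

Emit:
send_rows(increments=[[0, 0, 0, 0, 0, 0.04, 0], [0, 0, 0, 0, 0, 0, 0]])

```text
time: 12.68
tcp_pos: [0.5222, -0.0942, 0.1123]
tcp_rot: [0.0, -0.122, 0.993, -0.0]
ft_force: [2.8, -2.9, -2.1]
grip_width: 0.0157
grasp_force: 45.2
```

Emit:
send_rows(increments=[[0, 0, 0, 0, 0, 0.02, 0], [0, 0, 0, 0, 0, 0, 0]])

```text
time: 12.92
tcp_pos: [0.5222, -0.0942, 0.1122]
tcp_rot: [0.0, -0.122, 0.993, -0.0]
ft_force: [1.5, -2.5, 1.6]
grip_width: 0.0155
grasp_force: 45.3
```

Emit:
send_rows(increments=[[0, 0, 0, 0, 0, 0, 0.3], [0, 0, 0, 0, 0, 0, 0.5], [0, 0, 0, 0, 0, 0, 0.7], [0, 0, 0, 0, 0, 0, 0.7], [0, 0, 0, 0, 0, 0, 0.7]])

```text
time: 13.55
tcp_pos: [0.5216, -0.0942, 0.1103]
tcp_rot: [-0.001, -0.122, 0.993, -0.0]
ft_force: [0.4, -0.5, 0.0]
grip_width: 0.0622
grasp_force: 0.0
```

```bash
python3 - <<'E'
from h import *
s=ctrl.observe();print(s["tcp_pos"],s["ft_force"],s["grip_width"],s["grasp_force"])
a=vision.capture("scene")[:,:,::-1]
cv2.imwrite("pics/r1.png",cv2.resize(a[110:230,265:365],None,fx=5,fy=5,interpolation=cv2.INTER_CUBIC))
E
```

```text
[ 0.52156839 -0.09418918  0.11033973] [ 0.42228261 -0.48803214  0.00977547] 0.06219437071057191 0.0
```

View pics/r1.png

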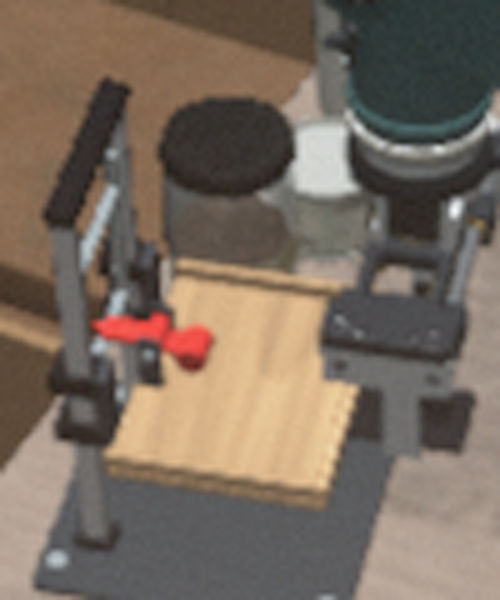

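Shelf stays up (guard and tray raised, red pawl level at scene (297,176)), fingers clear of the blade. Now up and over to the jar.

Emit:
send_rows(increments=[[0, 0, 0, 0, 0, -0.3, 0.8], [0, 0, 0, 0, 0, -0.7, 1], [0, 0, 0, 0, 0, -1, 1], [0, 0, 0, 0, 0, -1, 1], [0, 0, 0, 0, 0, -1, 1]])

```text
time: 14.22
tcp_pos: [0.5224, -0.0941, 0.2137]
tcp_rot: [0.001, -0.122, 0.993, -0.0]
ft_force: [-0.3, -0.1, -0.2]
grip_width: 0.0942
grasp_force: 0.0
```

Emit:
send_rows(increments=[[0, 0, 0, -0.05, 0.88, 0, 1], [0, 0, 0, -0.05, 0.88, 0, 1], [0, 0, 0, -0.05, 0.88, 0, 1], [0, 0, 0, -0.05, 0.88, 0, 1], [0, 0, 0, -0.05, 0.88, 0, 1], [0, 0, 0, -0.05, 0.88, 0, 1], [0, 0, 0, -0.05, 0.88, 0, 1], [0, 0, 0, -0.05, 0.88, 0, 1], [0, 0, 0, -0.05, 0.88, 0, 1], [0, 0, 0, -0.05, 0.88, 0, 1]])

```text
time: 15.48
tcp_pos: [0.4813, 0.1232, 0.2129]
tcp_rot: [0.001, -0.122, 0.993, -0.0]
ft_force: [-0.4, -0.3, 0.3]
grip_width: 0.0939
grasp_force: 0.0
```

Emit:
send_rows(increments=[[0, 0, 0, -0.05, 0.88, 0, 1], [0, 0, 0, -0.05, 0.88, 0, 1], [0, 0, 0, -0.05, 0.88, 0, 1], [0, 0, 0, -0.05, 0.88, 0, 1], [0, 0, 0, -0.05, 0.88, 0, 1], [0, 0, 0, -0.05, 0.88, 0, 1], [0, 0, 0, -0.05, 0.88, 0, 1], [0, 0, 0, -0.05, 0.88, 0, 1], [0, 0, 0, -0.05, 0.88, 0, 1], [0, 0, 0, -0.05, 0.88, 0, 1]])

```text
time: 16.73
tcp_pos: [0.4403, 0.3399, 0.2129]
tcp_rot: [0.001, -0.122, 0.993, 0.0]
ft_force: [0.5, -0.4, 0.0]
grip_width: 0.0937
grasp_force: 0.0
```

Emit:
send_rows(increments=[[0, 0, 0, 0, 0, 0, 1], [0, 0, 0, 0, 0, 0, 1]])

```text
time: 16.98
tcp_pos: [0.4404, 0.3386, 0.212]
tcp_rot: [0.001, -0.122, 0.993, -0.0]
ft_force: [0.7, -0.2, -0.3]
grip_width: 0.0937
grasp_force: 0.0
```

```bash
python3 - <<'E'
from h import *
np.set_printoptions(precision=4,suppress=True)
s=ctrl.observe(); print(s["tcp_pos"],s["tcp_rot"],s["joint_pos"]);T=pose(s)
im=vision.capture("wrist"); cv2.imwrite("pics/w2.png",im[:,:,::-1])
p=np.array([.4384,.341,.105]); print("expected cap",pix(p,T),"tool",np.linalg.inv(T)@np.r_[p,1])
for n,q in dict(red=[.4579,.2135,.105],yel=[.363,.3845,.105],orn=[.3835,.2721,.105]).items(): print(n,pix(q,T))
E
```

```text
[0.4404 0.3386 0.212 ] [ 0.0005 -0.1215  0.9926 -0.0001] [ 0.5537  0.0978  1.3465 -0.0006  1.6965 -1.2609]
expected cap [323.3872 232.6321] tool [0.0015 0.0029 0.107  1.    ]
red [170.5878 219.4096]
yel [400.8813 155.552 ]
orn [254.1562 145.9527]
```

View pics/w2.png

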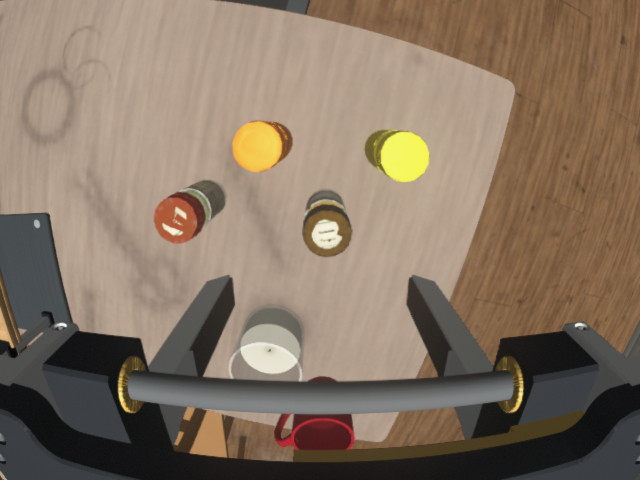

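Black cap with white label is at (327,231), within 4 px of the forecast; red (178,217), orange (258,146) and yellow (404,156) lie clear of the fingers' line.

Emit:
send_rows(increments=[[0, 0, 0, 0.1, 0.2, 0.5, 1], [0, 0, 0, 0, 0, 0.88, 1], [0, 0, 0, 0, 0, 0.88, 1], [0, 0, 0, 0, 0, 0.88, 1], [0, 0, 0, 0, 0, 0.88, 1], [0, 0, 0, 0, 0, 0.88, 1], [0, 0, 0, 0, 0, 0.88, 1], [0, 0, 0, 0, 0, 0.86, 1], [0, 0, 0, 0, 0, 0, 1]])

```text
time: 18.15
tcp_pos: [0.4345, 0.3418, 0.0424]
tcp_rot: [-0.003, -0.121, 0.993, -0.001]
ft_force: [-1.2, -0.8, -1.3]
grip_width: 0.0943
grasp_force: 0.0
```

Emit:
send_rows(increments=[[0, 0, 0, 0, 0, 0, 0], [0, 0, 0, 0, 0, 0, 0], [0, 0, 0, 0, 0, 0, 0], [0, 0, 0, 0, 0, 0, 0], [0, 0, 0, 0, 0, 0, 0], [0, 0, 0, 0, 0, 0, 0], [0, 0, 0, 0, 0, 0, 0], [0, 0, 0, 0, 0, 0, 0]], grip_force=15)

```text
time: 19.15
tcp_pos: [0.4365, 0.3433, 0.0453]
tcp_rot: [0.0, -0.122, 0.993, 0.0]
ft_force: [-0.3, -0.0, 0.7]
grip_width: 0.0404
grasp_force: 15.0
```

Emit:
send_rows(increments=[[0, 0, 0, 0, 0, -0.4, 0], [0, 0, 0, 0, 0, -1, 0], [0, 0, 0, 0, 0, -1, 0], [0, 0, 0, 0, 0, -1, 0], [0, 0, 0, 0, 0, -1, 0], [0, 0, 0, 0, 0, -1, 0], [0, 0, 0, 0, 0, -1, 0], [0, 0, 0, 0, 0, -0.6, 0]], grip_force=20)

```text
time: 20.15
tcp_pos: [0.4368, 0.3436, 0.2222]
tcp_rot: [0.001, -0.122, 0.993, 0.001]
ft_force: [-0.5, 0.1, -1.0]
grip_width: 0.0404
grasp_force: 20.0
```

Emit:
send_rows(increments=[[0, 0, 0, -0.1, -0.5, 0, 0], [0, 0, 0, -0.1, -0.9, 0, 0], [0, 0, 0, -0.1, -0.9, 0, 0], [0, 0, 0, -0.1, -0.9, 0, 0], [0, 0, 0, -0.1, -0.9, 0, 0], [0, 0, 0, -0.1, -0.9, 0, 0], [0, 0, 0, -0.1, -0.9, 0, 0], [0, 0, 0, -0.1, -0.9, 0, 0], [0, 0, 0, -0.1, -0.9, 0, 0], [0, 0, 0, -0.1, -0.9, 0, 0]])

```text
time: 21.4
tcp_pos: [0.5122, 0.139, 0.2185]
tcp_rot: [-0.001, -0.121, 0.993, -0.0]
ft_force: [0.4, -0.5, -1.0]
grip_width: 0.0404
grasp_force: 20.0
```

Emit:
send_rows(increments=[[0, 0, 0, -0.1, -0.9, 0, 0], [0, 0, 0, -0.1, -0.9, 0, 0], [0, 0, 0, -0.1, -0.9, 0, 0], [0, 0, 0, -0.1, -0.9, 0, 0], [0, 0, 0, -0.1, -0.9, 0, 0], [0, 0, 0, -0.1, -0.9, 0, 0], [0, 0, 0, -0.1, -0.9, 0, 0], [0, 0, 0, -0.1, -0.9, 0, 0], [0, 0, 0, -0.1, -0.9, 0, 0], [0, 0, 0, -0.2, -0.9, 0, 0]])

```text
time: 22.65
tcp_pos: [0.5942, -0.0724, 0.2203]
tcp_rot: [0.0, -0.122, 0.993, 0.0]
ft_force: [0.0, -0.1, -0.9]
grip_width: 0.0406
grasp_force: 20.0
```

Emit:
send_rows(increments=[[0, 0, 0, 0, -0.2, 0, 0], [0, 0, 0, 0, 0, 0, 0], [0, 0, 0, 0, 0, 0, 0]])

```text
time: 23.02
tcp_pos: [0.5947, -0.0751, 0.2204]
tcp_rot: [0.0, -0.122, 0.993, 0.0]
ft_force: [-0.2, 0.3, -1.3]
grip_width: 0.0406
grasp_force: 20.0
```

```bash
python3 - <<'E'
from h import *
np.set_printoptions(precision=4,suppress=True)
s=ctrl.observe(); print(s["tcp_pos"],s["tcp_rot"],s["joint_pos"],s["grip_width"],s["grasp_force"],s["ft_force"]);T=pose(s)
im=vision.capture("wrist")[:,:,::-1];a=vision.capture("scene")[:,:,::-1]
cv2.imwrite("pics/w3.png",np.hstack([cv2.resize(im,None,fx=.78,fy=.78)[:,40:460],cv2.resize(a[110:234,265:360],None,fx=3,fy=3)[:374,:]][:2]) if 0 else im)
c=cv2.resize(a[90:230,265:365],None,fx=3.4,fy=3.43)[:480]; cv2.imwrite("pics/w3.png",np.hstack([im[:480,110:530],c]))
E
```

```text
[ 0.5947 -0.0751  0.2204] [ 0.0001 -0.1221  0.9925  0.0002] [-0.2205  0.1959  1.2192  0.0005  1.7264 -2.036 ] 0.04057938458857063 19.996935725212097 [-0.2322  0.3345 -1.3067]
```

View pics/w3.png

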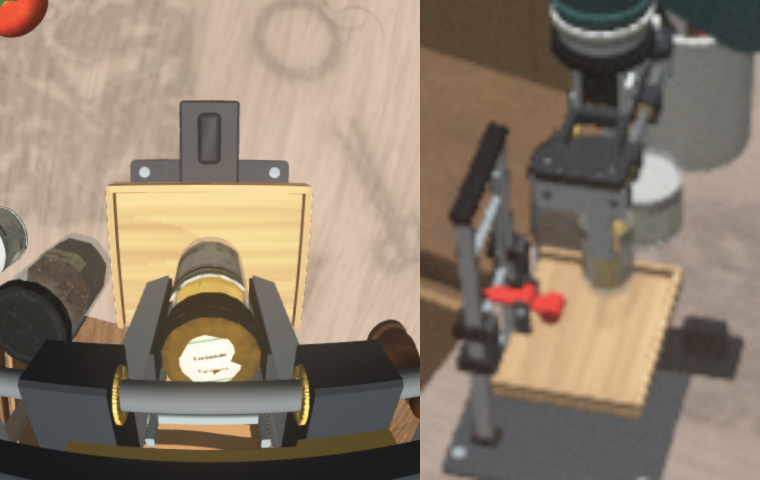

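Jar hangs centred over the tray (tray 107–312, jar centre 210 in the wrist crop), about 18 mm clear of both the front rim and the pawl's tail. Lowering.

Emit:
send_rows(increments=[[0, 0, 0, 0, 0, 0.3, 0], [0, 0, 0, 0, 0, 0.5, 0], [0, 0, 0, 0, 0, 0.5, 0], [0, 0, 0, 0, 0, 0.4, 0], [0, 0, 0, 0, 0, 0.3, 0], [0, 0, 0, 0, 0, 0.2, 0], [0, 0, 0, 0, 0, 0, 0], [0, 0, 0, 0, 0, 0, 0]])

```text
time: 24.12
tcp_pos: [0.5951, -0.0759, 0.1657]
tcp_rot: [0.0, -0.122, 0.993, -0.0]
ft_force: [-0.1, -0.6, -1.9]
grip_width: 0.0406
grasp_force: 20.0
```

Emit:
send_rows(increments=[[0, 0, 0, 0, 0, 0.04, 0], [0, 0, 0, 0, 0, 0.04, 0], [0, 0, 0, 0, 0, 0, 0]])

```text
time: 24.5
tcp_pos: [0.5948, -0.0758, 0.1632]
tcp_rot: [-0.0, -0.122, 0.993, 0.0]
ft_force: [-0.7, 0.1, -1.3]
grip_width: 0.0402
grasp_force: 20.0
```

Emit:
send_rows(increments=[[0, 0, 0, 0, 0, 0.04, 0], [0, 0, 0, 0, 0, 0, 0]])

```text
time: 24.75
tcp_pos: [0.5948, -0.0758, 0.1621]
tcp_rot: [-0.0, -0.122, 0.993, 0.0]
ft_force: [-0.3, -0.1, -0.9]
grip_width: 0.0407
grasp_force: 20.0
```

Emit:
send_rows(increments=[[0, 0, 0, 0, 0, 0.04, 0], [0, 0, 0, 0, 0, 0, 0]])

```text
time: 25.0
tcp_pos: [0.5948, -0.0758, 0.1611]
tcp_rot: [-0.0, -0.122, 0.993, 0.0]
ft_force: [-0.9, 1.0, -1.4]
grip_width: 0.0405
grasp_force: 20.0
```

Emit:
send_rows(increments=[[0, 0, 0, 0, 0, 0.03, 0], [0, 0, 0, 0, 0, 0, 0]])

```text
time: 25.25
tcp_pos: [0.5948, -0.0758, 0.1604]
tcp_rot: [-0.0, -0.122, 0.993, 0.0]
ft_force: [0.1, -0.2, -1.4]
grip_width: 0.0406
grasp_force: 20.0
```

Emit:
send_rows(increments=[[0, 0, 0, 0, 0, 0.03, 0], [0, 0, 0, 0, 0, 0, 0]])

```text
time: 25.5
tcp_pos: [0.5949, -0.0759, 0.16]
tcp_rot: [0.0, -0.122, 0.993, 0.0]
ft_force: [-0.0, -0.1, -0.6]
grip_width: 0.0408
grasp_force: 20.0
```

Emit:
send_rows(increments=[[0, 0, 0, 0, 0, 0.02, 0], [0, 0, 0, 0, 0, 0, 0]])

```text
time: 25.75
tcp_pos: [0.595, -0.0758, 0.1599]
tcp_rot: [0.0, -0.122, 0.993, -0.0]
ft_force: [-1.0, 0.2, 2.7]
grip_width: 0.0405
grasp_force: 20.0
```

Emit:
send_rows(increments=[[0, 0, 0, 0, 0, 0.02, 0], [0, 0, 0, 0, 0, 0, 0]])

```text
time: 26.0
tcp_pos: [0.595, -0.0759, 0.1598]
tcp_rot: [0.001, -0.122, 0.993, -0.0]
ft_force: [-1.3, 0.1, 5.3]
grip_width: 0.0406
grasp_force: 20.0
```

Emit:
send_rows(increments=[[0, 0, 0, 0, 0, -0.03, 0], [0, 0, 0, 0, 0, 0, 0]])

```text
time: 26.25
tcp_pos: [0.595, -0.0759, 0.1598]
tcp_rot: [0.0, -0.122, 0.993, -0.0]
ft_force: [-1.4, -0.3, 5.1]
grip_width: 0.0409
grasp_force: 20.0
```

Emit:
send_rows(increments=[[0, 0, 0, 0, 0, 0, 0.46], [0, 0, 0, 0, 0, 0, 0.5], [0, 0, 0, 0, 0, 0, 0.6], [0, 0, 0, 0, 0, 0, 0.75], [0, 0, 0, 0, 0, 0, 0.85], [0, 0, 0, 0, 0, 0, 0.85], [0, 0, 0, 0, 0, 0, 0.85]])

```text
time: 27.12
tcp_pos: [0.5949, -0.0758, 0.1595]
tcp_rot: [0.0, -0.122, 0.993, 0.0]
ft_force: [0.5, 0.2, -0.8]
grip_width: 0.0798
grasp_force: 0.0
```

Emit:
send_rows(increments=[[0, 0, 0, 0, 0, -0.3, 0.85], [0, 0, 0, 0, 0, -0.7, 0.85], [0, 0, 0, 0, 0, -0.9, 0.85], [0, 0, 0, 0, 0, -0.9, 0.85], [0, 0, 0, 0, 0, -0.9, 0.85], [0, 0, 0, 0, 0, -0.9, 0.85], [0, 0, 0, 0, 0, 0, 0.85], [0, 0, 0, 0, 0, 0, 0.85]])

```text
time: 28.12
tcp_pos: [0.5948, -0.0758, 0.2743]
tcp_rot: [-0.0, -0.122, 0.993, 0.0]
ft_force: [-0.2, -0.1, -0.0]
grip_width: 0.0798
grasp_force: 0.0
```

```bash
python3 - <<'E'
from h import *
np.set_printoptions(precision=4,suppress=True)
s=ctrl.observe();T=pose(s);print(s["tcp_pos"],s["ft_force"])
im=vision.capture("wrist")[:,:,::-1];cv2.imwrite("pics/w4.png",im)
a=vision.capture("scene")[:,:,::-1];cv2.imwrite("pics/s4.png",a)
hsv=cv2.cvtColor(im,cv2.COLOR_BGR2HSV)
# cap label: white blob near the expected cap; pawl red blob
print("exp cap",pix([.595,-.0758,.22],T))
def blobs(m,mn):
    n,l,st,c=cv2.connectedComponentsWithStats(m.astype(np.uint8)); return [(c[i].round(1),st[i].tolist()) for i in range(1,n) if st[i,4]>mn]
print("white",blobs((hsv[...,1]<45)&(hsv[...,2]>200),60))
print("red",blobs(((hsv[...,0]<6)|(hsv[...,0]>174))&(hsv[...,1]>180)&(hsv[...,2]>120),60))
h=cv2.cvtColor(a,cv2.COLOR_BGR2HSV); r=((h[...,0]<5)|(h[...,0]>174))&(h[...,1]>190)&(h[...,2]>120)
b=cv2.imread("pics/r1.png"); print("scene red",blobs(r,15))
h0=cv2.cvtColor(cv2.imread("pics/scene0.png"),cv2.COLOR_BGR2HSV); print("scene0 red",blobs(((h0[...,0]<5)|(h0[...,0]>174))&(h0[...,1]>190)&(h0[...,2]>120),15))
E
```

```text
[ 0.5948 -0.0758  0.2743] [-0.2207 -0.118  -0.0313]
exp cap [319.6402 256.8406]
white [(array([ 16.7, 123. ]), [1, 83, 39, 74, 485]), (array([113.3, 235.2]), [89, 207, 48, 58, 1974]), (array([ 10.3, 253.8]), [0, 208, 18, 86, 439]), (array([318.8, 260.1]), [302, 244, 35, 33, 785]), (array([584. , 278.1]), [568, 257, 33, 44, 983]), (array([613.6, 285.6]), [601, 264, 20, 49, 116]), (array([298.1, 326. ]), [286, 324, 26, 5, 126]), (array([340.5, 326. ]), [328, 324, 26, 5, 128]), (array([318.8, 374.4]), [277, 372, 84, 6, 481])]
red [(array([143.9,  22.6]), [116, 0, 54, 44, 1201]), (array([318.9, 297.1]), [309, 286, 22, 15, 132]), (array([319. , 318.2]), [309, 305, 22, 29, 276]), (array([616.2, 333.3]), [602, 326, 24, 26, 91])]
scene red []
scene0 red []
```

```bash
python3 -c "
from workcell import order; print(order.hand_in())"
```

```text
the job is handed in; nothing more can be done
None
```

I seated the shelf on the lower rung at a height of about 45 mm and stood the black-capped jar upright, centred on the tray floor. The job is handed in at about 28 s; the hand-in gave no verdict.

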